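Unstack the freshly potted housings onto their curing rests

ROBOT

A 6-joint arm with a two-finger parallel gripper is mounted at the origin on the work surface. World frame = base frame: x ahead of the robot, y to its left, z up, the work surface at z = 0. Lengths are in m, angles in rad, forces in N, time in s.
With the tool pointing down it reaches from about 0.275 to 0.75 m from the base axis. Payload 10.2 kg.
Tool frame: the origin (TCP) lies midway between the tips of the shut fingers; the grasp point (between the pads) lies 19 mm behind it; z points along the fingers, y is the line along which they close (so a half turn about z gives the same grasp; the last joint's range is limited). The gripper opens to 85 mm and grips with 20 to 120 N. Pads are 22 mm wide; open, the fingers measure 114 mm over their backs; the gripper's body (76 mm by 85 mm) begins 54 mm behind the grasp point. The pads swing forward as they close: fully open they stand 13 mm farther back than shut.
Start: joints at [-1.396, 0.313, 1.498, -0, 1.331, -0.223], TCP at [0.203, -0.484, 0.231] pointing down, gripper open.
Joint ranges: [-2.94, 2.94], [-0.97, 2.17], [0.19, 2.56], [-1.23, 4.37], [0.02, 3.11], [-2.88, 2.88]. Speed limits (rad/s): [2.39, 2.39, 3.01, 3.14, 3.14, 3.14].

INTERFACE

Orientations are given as a 3x3 rotation matrix whose columns are the frame's x, y, z axes.
In Python, from rig import * gives the robot as it stands. The module is installed in compiled form; this text tells all that it offers.
- The arm moves only by the shell command python3 -m creep 'ROWS' [OPENING]. ROWS is JSON, a list of rows, each an object of numbers: "tx", "ty", "tz": the shift along the tool's x, y, z in cm; "roll": the turn about the tool's z in rad. A call has 1 to 20 rows; each row is the pose to reach, as a shift and turn from the pose commanded when the call began, along the tool's axes at that moment; what a row does not reach only later rows make up. A row lasts 1/12 s, in which the tool goes at most 41.7 mm and 7.16 degrees, less where a joint would pass 70% of its speed; a pose out of reach is approached as far as the arm can. A call with a gripper value outside its range is refused whole. OPENING is the closure in counts, from 0 (fully open) to 255 (shut), set as the call begins (- or left out, the last holds). The fingers move at their own pace and stop on an object; the grip force is fixed at half the most. Time passes only in rows, so rows that repeat a pose let the fingers close. It gives the time, the measured TCP pose, the force, the opening and the grip force at its end, in the units of the state.
- observe(): the state, without advancing time (a new reading comes with each control period).
- snapshot(name): name is "scene" or "top"; returns the picture (400x640x3 uint8, red, green, blue); there is no depth.
- get_calibration(name): a dict with "fov_y" (degrees; the focal length in pixels is half the picture's height over the tangent of half this angle, whatever the lens; pixels are square), "cx", "cy" (the principal point, pixels), "k1" (the pictures are not rectified: a ray, as slopes to the right and down, at radius r is drawn at 1 + k1 r^2 times it, then the intrinsics apply), "cam_to_world" (4x4, takes a point from camera to world coordinates). Camera axes: x right, y down, z forward; pixel columns grow to the right and rows downward; lengths in m; the calibration is good to about 2 mm. A picture is of the moment at which its call begins. get_calibration takes no time and is no camera call.
- finish_job(): hands the job in; it is judged then, once.
Trained networks look in the newest picture that a camera, given by its name, has taken for a name from the list of things; names that differ only in an ending like _2 or _b are one class to them, and where a whole thing is asked for, a point or a joint stands for the part that bears it (a point fixed in the world has none). Each returns a list of dicts, best first, with "score" (0 to 1); they miss things now and then, are a little off and sometimes report something else, mostly with a low value. They report only what shows in the picture. A call takes as long as a camera call.
- look_for(target, camera): "extent" ([left, top, right, bottom] as shares, 0 to 1, of the picture: columns of its width, rows of its height, round what is visible of it).
- mark_of(target, camera): "location" ([column, row] as shares, 0 to 1, of the picture: columns of its width, rows of its height: a listed point, or the origin of a listed thing).
The state is a dict: "time_s": time; "joint_pos": joint angles; "qvel": joint speeds; "joint_torque": joint torques, N m; "position": TCP position; "orientation": TCP orientation; "wrist_force": force on the tool from outside, world axes, zero at the start; "wrist_torque": the same for the moment, N m; "finger_gap": finger opening in m; "grip_force": force on a finger pad.
Only numpy, scipy, OpenCV 4.12 (cv2) and the standard library are available. Lean on these libraries where they do the work, as an engineer would, in place of code of your own. Each camera call takes 0.05 s, during which the arm holds its last target. There are 200 camera calls.

TASK

The freshly potted sensor housings were left in two stacks; take the stacks apart and set each housing board side up, centred and flat, on the curing rest whose dark inlay has its shape and size (it does not matter how it is turned). The resin is still soft, so keep the housings level and put them down rather than dropping them. Leave the small jar and the cable gland where they stand.

Things in the scene. Friction and masses are not known exactly. Their poses are not given: they have to be found in the camera images.
- large_hex: The large hexagonal sensor housing: loose solid black plastic puck, 62 mm across the flats (72 mm across the corners), 22 mm high, upright sides, flat underside, green circuit board flush in its flat top. Origin: centre of the underside; z up. Two flats face +x and -x, the others follow every 60 degrees. Starts on the bench with one of the small housings on top. 110 to 220 g.
- large_round: The large round sensor housing: loose solid black plastic puck, 62 mm in diameter, 22 mm high, upright sides, flat underside, green circuit board flush in its flat top. Origin: centre of the underside; z up. Its level axes mean nothing. Starts on the bench with one of the small housings on top. 110 to 220 g.
- small_hex: The small hexagonal sensor housing: loose solid black plastic puck, 42 mm across the flats (49 mm across the corners), 22 mm high, upright sides, flat underside, green circuit board flush in its flat top. Origin: centre of the underside; z up. Two flats face +x and -x, the others follow every 60 degrees. Starts about centred on top of either large housing. 45 to 100 g.
- small_square: The small square sensor housing: loose solid black plastic puck, 40 mm by 40 mm, 22 mm high, upright sides, flat underside, green circuit board flush in its flat top. Origin: centre of the underside; z up. Its sides face along x and y. Starts about centred on top of either large housing. 45 to 100 g.
- rest_large_hex: The curing rest for the large hexagonal housing: a flat aluminium disc, 90 mm in diameter and 8 mm thick, fixed to the bench, with a flush dark inlay on top, 4 mm larger overall than the housing it is for (62 mm hexagon plus 4 mm). No rim. Origin: centre of its underside, so its flat top is 8 mm above the origin; z up, x and y as in its housing. Empty at the start.
- rest_large_round: The curing rest for the large round housing: a flat aluminium disc, 90 mm in diameter and 8 mm thick, fixed to the bench, with a flush dark inlay on top, 4 mm larger overall than the housing it is for (62 mm circle plus 4 mm). No rim. Origin: centre of its underside, so its flat top is 8 mm above the origin; z up, x and y as in its housing. Empty at the start.
- rest_small_hex: The curing rest for the small hexagonal housing: a flat aluminium disc, 90 mm in diameter and 8 mm thick, fixed to the bench, with a flush dark inlay on top, 4 mm larger overall than the housing it is for (42 mm hexagon plus 4 mm). No rim. Origin: centre of its underside, so its flat top is 8 mm above the origin; z up, x and y as in its housing. Empty at the start.
- rest_small_square: The curing rest for the small square housing: a flat aluminium disc, 90 mm in diameter and 8 mm thick, fixed to the bench, with a flush dark inlay on top, 4 mm larger overall than the housing it is for (40 mm square plus 4 mm). No rim. Origin: centre of its underside, so its flat top is 8 mm above the origin; z up, x and y as in its housing. Empty at the start.
- jar: A bystander: small amber jar with a white cap, 32 mm in diameter, 50 mm high, standing loose among the rests and stacks. Origin: centre of its underside.
- gland: A bystander: steel cable gland, a stepped round part 32 mm in diameter at its widest and 30 mm high, standing loose among the rests and stacks. Origin: centre of its underside.

How it is judged:
By the outcome, as a careful person would: the job done as asked, in the order asked, and still so for the second after the job is handed in, with the robot touching nothing.
It also fails if it takes over 93 s, if anything falls off the work surface, if the arm or the gripper's body presses on something with over 40 N, if the wrist force passes 120 N, or if a joint passes its speed limit or range.

## Working session

There is one attempt and no reset: what is moved stays moved. The work goes in short steps, Python scripts to look and compute and a shell command to move; the robot and the scene stay as the last step left them, time stands still between calls to the robot, and variables do not carry over. Pictures are saved under pics/ and viewed, at most 14 in all, crops included, and the job is handed in when it is done.

```bash
mkdir -p pics
cat > h.py <<'E'
from rig import *
import numpy as np, cv2
def snap(n,f):
    im=snapshot(n); cv2.imwrite('pics/'+f,im[:,:,::-1]); return im
def ray(cam,uv):
    c=get_calibration(cam); f=200/np.tan(np.radians(c['fov_y']/2))
    d=(np.array(uv,float)-[c['cx'],c['cy']])/f
    s=d.copy()
    for _ in range(30): s=d/(1+c['k1']*(s@s))
    T=np.array(c['cam_to_world']); return T[:3,3],T[:3,:3]@np.r_[s,1]
def at(cam,uv,z):
    o,r=ray(cam,uv); return o+r*(z-o[2])/r[2]
def proj(cam,p):
    c=get_calibration(cam); f=200/np.tan(np.radians(c['fov_y']/2))
    q=np.linalg.inv(np.array(c['cam_to_world']))@np.r_[p,1]; s=q[:2]/q[2]
    return s*(1+c['k1']*(s@s))*f+[c['cx'],c['cy']]
E
python3 - <<'E'
from h import *
for n in('top','scene'): snap(n,n+'0.png')
c=get_calibration('top');print(c)
for t,z in[('large_hex',0),('large_round',0),('small_hex',.022),('small_square',.022),('rest_large_hex',0),('rest_large_round',0),('rest_small_hex',0),('rest_small_square',0),('jar',0),('gland',0)]:
  for cam in('top','scene'):
    for d in mark_of(t,cam)[:3]:
        uv=np.array(d['location'])*[640,400]; print(t,cam,round(d['score'],2),uv.round(),at(cam,uv,z).round(3)[:2])
print(observe()['orientation'])
E
```

```text
{'fov_y': 50.042641312194945, 'cx': 320.2688366570269, 'cy': 201.74103649424072, 'k1': -0.0784112600692976, 'cam_to_world': array([[-0.02823865, -0.98937842,  0.14259353,  0.44989264],
       [-0.99953075,  0.02964162,  0.00772392, -0.00642568],
       [-0.01186858, -0.14230851, -0.98975119,  0.80874851],
       [ 0.        ,  0.        ,  0.        ,  1.        ]])}
large_hex top 0.69 [430. 250.] [ 0.468 -0.203]
large_hex scene 0.74 [216. 246.] [ 0.474 -0.203]
large_round top 0.63 [434. 174.] [ 0.613 -0.22 ]
large_round scene 0.67 [250. 302.] [ 0.617 -0.218]
small_hex top 0.72 [434. 247.] [ 0.473 -0.207]
small_hex scene 0.86 [211. 235.] [ 0.463 -0.203]
small_square top 0.59 [433. 169.] [ 0.62  -0.215]
small_square top 0.45 [206. 171.] [0.629 0.215]
small_square scene 0.58 [249. 292.] [ 0.613 -0.215]
rest_large_hex top 0.74 [308. 169.] [0.631 0.022]
rest_large_hex top 0.62 [200. 171.] [0.634 0.231]
rest_large_round top 0.73 [317. 267.] [0.444 0.01 ]
rest_large_round scene 0.76 [296. 185.] [0.436 0.01 ]
rest_small_hex top 0.82 [205. 263.] [0.456 0.221]
rest_small_hex scene 0.57 [374. 149.] [0.454 0.222]
rest_small_square top 0.93 [204. 171.] [0.634 0.225]
rest_small_square scene 0.73 [432. 189.] [0.63  0.222]
rest_small_square scene 0.15 [361. 234.] [0.627 0.024]
jar top 0.69 [382. 201.] [ 0.565 -0.118]
jar scene 0.82 [280. 256.] [ 0.569 -0.125]
jar scene 0.74 [297. 186.] [0.44 0.01]
gland top 0.76 [256. 208.] [0.557 0.123]
gland top 0.22 [434. 248.] [ 0.471 -0.211]
gland scene 0.57 [371. 188.] [0.547 0.127]
[[ 9.21910624e-01  3.87402635e-01 -1.39232160e-05]
 [ 3.87402635e-01 -9.21910624e-01  9.58492679e-06]
 [-9.12273489e-06 -1.42303364e-05 -1.00000000e+00]]
```

View pics/top0.png

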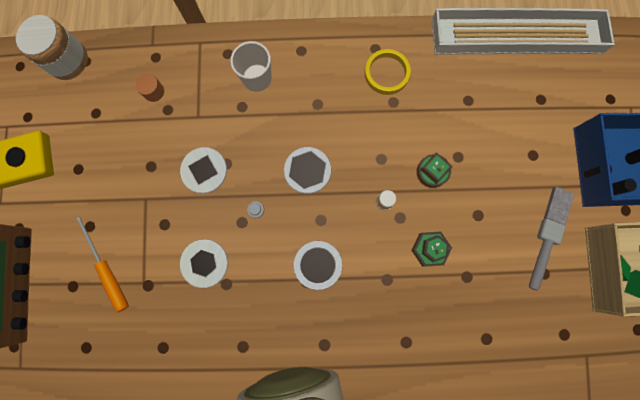

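View pics/scene0.png

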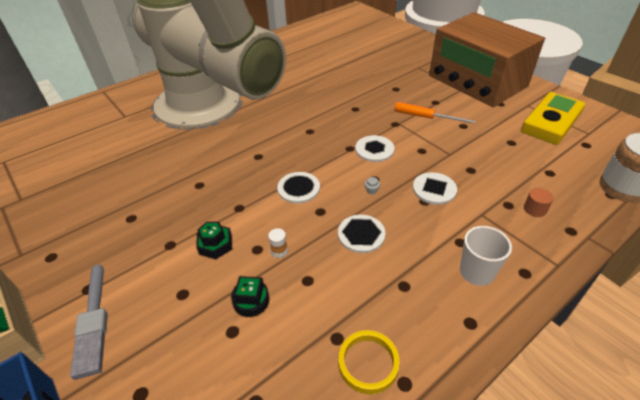

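The top view shows four rests: square inlay (204,170), large hex (307,170), small hex (204,263) and round (318,265). The stacks are square on round at (434,170) and small hex on large hex at (432,248), with the jar at (388,199) and the gland at (255,209). The scene view agrees. I'll zoom in to measure them more precisely.

Run:
```python
from h import *
im=cv2.imread('pics/top0.png')
a=[cv2.resize(im[y-25:y+25,x-25:x+25],(400,300 if 0 else 400),interpolation=cv2.INTER_CUBIC) for x,y in((434,170),(432,248))]
cv2.imwrite('pics/c1.png',np.hstack(a))
g=im.max(2).astype(int)-im.min(2)
# rests: bright low-saturation discs
for n,(x,y) in dict(sq=(204,170),lh=(307,170),sh=(204,263),lr=(318,265)).items():
    w=40; sub=im[y-w:y+w,x-w:x+w].astype(int); m=((sub.max(2)-sub.min(2)<40)&(sub.min(2)>120)).astype(np.uint8)
    cs=cv2.findContours(m,cv2.RETR_EXTERNAL,cv2.CHAIN_APPROX_NONE)[0]; c=max(cs,key=len)
    h=cv2.convexHull(c); e=cv2.fitEllipse(h); uv=np.array(e[0])+[x-w,y-w]
    P=at('top',uv,.008)
    L=[at('top',p[0]+[x-w,y-w],.008)[:2] for p in c]; L=np.array(L)
    A=np.c_[2*L,np.ones(len(L))]; s=np.linalg.lstsq(A,(L**2).sum(1),rcond=None)[0]; r=np.sqrt(s[2]+s[0]**2+s[1]**2)
    # inlay
    d=(sub.max(2)<90).astype(np.uint8); cs=cv2.findContours(d,cv2.RETR_EXTERNAL,cv2.CHAIN_APPROX_NONE)[0]
    c=min(cs,key=lambda q:np.linalg.norm(q.mean((0,1))-w)-len(q)*.1); M=cv2.moments(c); iv=np.array([M['m10'],M['m01']])/M['m00']+[x-w,y-w]
    L2=np.array([at('top',p[0]+[x-w,y-w],.008)[:2] for p in c],np.float32)
    print(n,uv.round(1),P[:2].round(4),'circ',s[:2].round(4),r.round(4),'inlay',at('top',iv,.008)[:2].round(4),np.array(cv2.minAreaRect(L2)[1]).round(4))
```

```text
sq [202.8 169.6] [0.6345 0.2245] circ [0.635  0.2247] 0.0444 inlay [0.6349 0.2251] [0.0411 0.0409]
lh [307.  169.7] [0.6279 0.0234] circ [0.6283 0.0235] 0.0444 inlay [0.6281 0.0238] [0.062  0.0696]
sh [203.2 263.1] [0.4559 0.222 ] circ [0.456  0.2222] 0.0443 inlay [0.4561 0.2227] [0.0483 0.0433]
lr [317.4 264.8] [0.4474 0.0085] circ [0.4476 0.0085] 0.0442 inlay [0.4471 0.0085] [0.0614 0.0614]
```

View pics/c1.png

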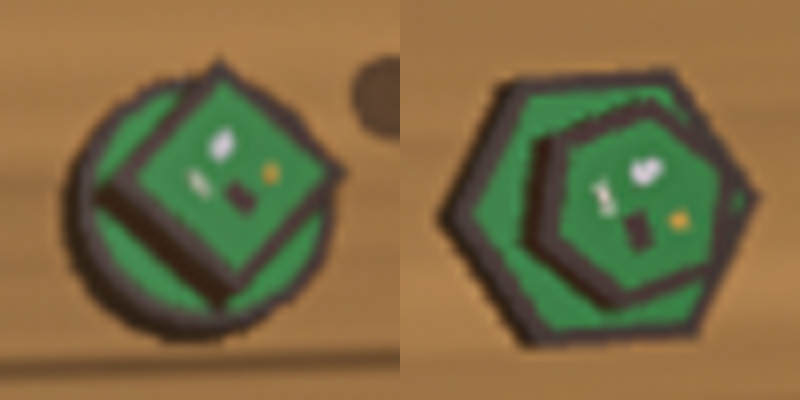

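The crops show a square turned about 45° on the round housing, and the small hex on the large hex, both slightly off centre. I'll fit a rendered model to get their poses.

```bash
cat > fit.py <<'E'
from h import *
from scipy.optimize import minimize
def poly(kind,p,inset=0):
    x,y,t=p
    if kind[1]=='r': a=np.linspace(0,2*np.pi,48,endpoint=False); r=.031-inset; return np.c_[x+r*np.cos(a),y+r*np.sin(a)]
    if kind=='ss': a=t+np.pi/4+np.arange(4)*np.pi/2; r=(.020-inset)*2**.5
    else: a=t+np.pi/6+np.arange(6)*np.pi/3; r=((.031 if kind=='lh' else .021)-inset)/np.cos(np.pi/6)
    return np.c_[x+r*np.cos(a),y+r*np.sin(a)]
def render(cam,stack,org,n,S=8,inset=.003):
    im=np.zeros((n*S,n*S),np.uint8); k=np.zeros_like(im)
    out=np.zeros((n*S,n*S,2),np.float32)
    P=lambda q,z:np.array([((proj(cam,[*v,z])-org+.5)*S-.5)*16 for v in q]).round().astype(np.int32)
    fg=np.zeros((n*S,n*S),np.uint8); gr=fg.copy()
    for kind,p,z0 in stack:
        q=poly(kind,p); H=cv2.convexHull(np.vstack([P(q,z0),P(q,z0+.022)]))
        cv2.fillConvexPoly(fg,H,255,cv2.LINE_8,4); cv2.fillConvexPoly(gr,H,0,cv2.LINE_8,4)
        cv2.fillConvexPoly(gr,P(poly(kind,p,inset),z0+.022),255,cv2.LINE_8,4)
    f=lambda a:cv2.GaussianBlur(cv2.resize(a,(n,n),interpolation=cv2.INTER_AREA).astype(np.float32)/255,(0,0),.5)
    return f(fg),f(gr)
def fit(im,cam,kinds,zs,x0,w=26):
    c=proj(cam,[x0[0],x0[1],zs[0]+.022]).round().astype(int); org=c-w; n=2*w
    sub=im[org[1]:org[1]+n,org[0]:org[0]+n].astype(float); R,G,B=sub[...,0],sub[...,1],sub[...,2]
    wood=(R-(G+B)/2); fg=1-np.clip((wood-15)/30,0,1); gr=np.clip((G-R-15)/40,0,1)
    def cost(v):
        st=[(k,v[3*i:3*i+3]*[.001,.001,.05]+np.r_[x0[3*i:3*i+3]],zs[i]) for i,k in enumerate(kinds)]
        a,b=render(cam,st,org,n,inset=.003+v[-1]*.001); return ((a-fg)**2).mean()+((b-gr)**2).mean()
    m=len(x0); best=None
    for s in range(2):
        r=minimize(cost,np.zeros(m+1) if best is None else best.x,method='Nelder-Mead',options=dict(maxiter=1200,initial_simplex=np.vstack([np.zeros(m+1) if best is None else best.x]+[(0 if best is None else best.x)+np.eye(m+1)[i]*3 for i in range(m+1)]),xatol=.02,fatol=1e-6)); best=r
    v=best.x; return np.array(x0)+v[:m]*np.tile([.001,.001,.05],m//3),v[-1]+3,best.fun
E
python3 - <<'E'
from fit import *
for cam in('top','scene'):
    im=cv2.imread(f'pics/{cam}0.png')[:,:,::-1]
    print(cam,*fit(im,cam,['lr','ss'],[0,.022],[.614,-.219,0,.614,-.217,.8],26 if cam=='top' else 32))
    print(cam,*fit(im,cam,['lh','sh'],[0,.022],[.471,-.203,.5,.468,-.205,.2],26 if cam=='top' else 32))
E
```

```text
Traceback (most recent call last):
  File "fit.py", line 29, in fit
    r=minimize(cost,np.zeros(m+1) if best is None else best.x,method='Nelder-Mead',options=dict(maxiter=1200,initial_simplex=np.vstack([np.zeros(m+1) if best is None else best.x]+[(0 if best is None else best.x)+np.eye(m+1)[i]*3 for i in range(m+1)]),xatol=.02,fatol=1e-6)); best=r
  File "fit.py", line 26, in cost
    a,b=render(cam,st,org,n,inset=.003+v[-1]*.001); return ((a-fg)**2).mean()+((b-gr)**2).mean()
        ~~~~~~^^^^^^^^^^^^^^^^^^^^^^^^^^^^^^^^^^^^
  File "fit.py", line 17, in render
    cv2.fillConvexPoly(gr,P(poly(kind,p,inset),z0+.022),255,cv2.LINE_8,4)
                          ~^^^^^^^^^^^^^^^^^^^^^^^^^^^^
  File "fit.py", line 12, in <lambda>
    P=lambda q,z:np.array([((proj(cam,[*v,z])-org+.5)*S-.5)*16 for v in q]).round().astype(np.int32)
                             ~~~~^^^^^^^^^^^^
  File "h.py", line 14, in proj
    c=get_calibration(cam); f=200/np.tan(np.radians(c['fov_y']/2))
ValueError: time passes only in moves, steps and waits
```

```bash
sed -i 's/^import numpy.*/&\nimport functools\nget_calibration=functools.lru_cache(None)(get_calibration)/' h.py
python3 - <<'E'
from fit import *
print(observe()['time_s'])
for cam in('top','scene'):
    im=cv2.imread(f'pics/{cam}0.png')[:,:,::-1]
    w=26 if cam=='top' else 32
    for a in((['lr','ss'],[0,.022],[.614,-.219,0,.614,-.217,.8]),(['lh','sh'],[0,.022],[.471,-.203,.5,.468,-.205,.2])):
        p,i,c=fit(im,cam,*a,w); print(cam,p.round(4),round(i,2),round(c,4))
E
```

```text
1.1
top [ 0.6182 -0.2171 -0.4155  0.6189 -0.2165  0.7912] 4.57 0.0366
top [ 0.4707 -0.2035  0.0351  0.4707 -0.205   0.3316] 4.55 0.0298
scene [ 0.6152 -0.2155 -0.0483  0.6172 -0.2161  0.7756] 3.47 0.0303
scene [ 0.4685 -0.2023  0.0581  0.4693 -0.2044  0.2997] 3.5 0.0253
```

```bash
cat > go.py <<'E'
import sys
from h import *
x,y,z,yaw=map(float,sys.argv[1:5]); s=observe(); R=np.array(s['orientation']); p=np.array(s['position'])
d=R.T@(np.array([x,y,z])-p)*100; y0=np.arctan2(R[1,1],R[0,1]); r=(y0-yaw+np.pi/2)%np.pi-np.pi/2
print('t',s['time_s'],'pos',p.round(4),'yaw',y0.round(3),'gap',s['finger_gap'],'| tx ty tz',d.round(2),'roll',r.round(3),'tilt',R[:,2].round(4))
E
python3 - <<'E'
from h import *
im=cv2.imread('pics/scene0.png')
for n,(x,y) in dict(sq=(435,188),lh=(361,233),sh=(375,148),lr=(298,186)).items():
    w=34; sub=im[y-w:y+w,x-w:x+w].astype(int); m=((sub.max(2)-sub.min(2)<45)&(sub.min(2)>110)).astype(np.uint8)
    c=max(cv2.findContours(m,cv2.RETR_EXTERNAL,cv2.CHAIN_APPROX_NONE)[0],key=len)
    L=np.array([at('scene',p[0]+[x-w,y-w],.008)[:2] for p in cv2.convexHull(c)])
    d=(sub.max(2)<80).astype(np.uint8); c=max(cv2.findContours(d,cv2.RETR_EXTERNAL,cv2.CHAIN_APPROX_NONE)[0],key=len); M=cv2.moments(c); iv=np.array([M['m10'],M['m01']])/M['m00']+[x-w,y-w]
    s=np.linalg.lstsq(np.c_[2*L,np.ones(len(L))],(L**2).sum(1),rcond=None)[0]
    print(n,s[:2].round(4),np.sqrt(s[2]+s[:2]@s[:2]).round(4),'inlay',at('scene',iv,.008)[:2].round(4))
E
python3 go.py .470 -.2047 .09 -.73
```

```text
sq [0.6351 0.2226] 0.0458 inlay [0.6336 0.2253]
lh [0.6288 0.022 ] 0.0456 inlay [0.6275 0.0236]
sh [0.4577 0.2194] 0.046 inlay [0.455  0.2226]
lr [0.4489 0.007 ] 0.0457 inlay [0.4465 0.0085]
t 1.1 pos [ 0.2034 -0.484   0.2313] yaw -1.173 gap 0.08512156644071187 | tx ty tz [ 35.4  -15.42  14.13] roll -0.443 tilt [-0.  0. -1.]
```

```bash
python3 -m creep '[{"tx":1,"ty":-0.4,"tz":0.3,"roll":-0.02},{"tx":3,"ty":-1.3,"tz":1,"roll":-0.06},{"tx":6,"ty":-2.6,"tz":2,"roll":-0.12},{"tx":9,"ty":-3.9,"tz":3,"roll":-0.17},{"tx":12,"ty":-5.2,"tz":4,"roll":-0.22},{"tx":15,"ty":-6.5,"tz":5,"roll":-0.27},{"tx":18,"ty":-7.8,"tz":6.3,"roll":-0.31},{"tx":21,"ty":-9.1,"tz":7.6,"roll":-0.35},{"tx":24,"ty":-10.4,"tz":9,"roll":-0.38},{"tx":27,"ty":-11.7,"tz":10.3,"roll":-0.41},{"tx":30,"ty":-13,"tz":11.6,"roll":-0.43},{"tx":32.5,"ty":-14.2,"tz":12.8,"roll":-0.443},{"tx":34.3,"ty":-15,"tz":13.6,"roll":-0.443},{"tx":35.2,"ty":-15.4,"tz":14,"roll":-0.443},{"tx":35.4,"ty":-15.42,"tz":14.1,"roll":-0.443},{"tx":35.4,"ty":-15.42,"tz":14.13,"roll":-0.443}]' && python3 go.py .470 -.2047 .024 -.73
```

```text
time_s: 2.43
position: [0.47, -0.2046, 0.0901]
orientation: [[0.666, 0.746, -0.0], [0.746, -0.666, -0.0], [-0.0, 0.0, -1.0]]
wrist_force: [-0.3, -0.4, 0.5]
finger_gap: 0.0853
grip_force: 0.0
t 2.4333 pos [ 0.47   -0.2046  0.0901] yaw -0.729 gap 0.08528184428244426 | tx ty tz [-0.    0.    6.61] roll 0.001 tilt [-0.e+00 -1.e-04 -1.e+00]
```

```bash
python3 -m creep '[{"tz":0.6},{"tz":1.8},{"tz":3.2},{"tz":4.6},{"tz":5.6},{"tz":6.2},{"tz":6.5},{"tz":6.6},{"tz":6.6}]' && python3 -m creep '[{"tz":0},{"tz":0},{"tz":0},{"tz":0},{"tz":0},{"tz":0},{"tz":0},{"tz":0},{"tz":0},{"tz":0},{"tz":0},{"tz":0}]' 255
```

```text
$[0]: bad value
```

```bash
python3 -m creep '[{"tx":0,"ty":0,"tz":0.6,"roll":0},{"tx":0,"ty":0,"tz":1.8,"roll":0},{"tx":0,"ty":0,"tz":3.2,"roll":0},{"tx":0,"ty":0,"tz":4.6,"roll":0},{"tx":0,"ty":0,"tz":5.6,"roll":0},{"tx":0,"ty":0,"tz":6.2,"roll":0},{"tx":0,"ty":0,"tz":6.5,"roll":0},{"tx":0,"ty":0,"tz":6.6,"roll":0},{"tx":0,"ty":0,"tz":6.6,"roll":0}]' && python3 -m creep '[{"tx":0,"ty":0,"tz":0,"roll":0},{"tx":0,"ty":0,"tz":0,"roll":0},{"tx":0,"ty":0,"tz":0,"roll":0},{"tx":0,"ty":0,"tz":0,"roll":0},{"tx":0,"ty":0,"tz":0,"roll":0},{"tx":0,"ty":0,"tz":0,"roll":0},{"tx":0,"ty":0,"tz":0,"roll":0},{"tx":0,"ty":0,"tz":0,"roll":0},{"tx":0,"ty":0,"tz":0,"roll":0},{"tx":0,"ty":0,"tz":0,"roll":0}]' 255
```

```text
time_s: 3.18
position: [0.4701, -0.205, 0.0243]
orientation: [[0.667, 0.745, 0.0], [0.745, -0.667, -0.0], [0.0, 0.001, -1.0]]
wrist_force: [-0.4, 0.2, -0.2]
finger_gap: 0.0853
grip_force: 0.0
time_s: 4.02
position: [0.4704, -0.2049, 0.0246]
orientation: [[0.667, 0.745, 0.001], [0.745, -0.667, -0.001], [0.0, 0.001, -1.0]]
wrist_force: [-0.2, -0.5, 5.6]
finger_gap: 0.0406
grip_force: 61.3
```

```bash
python3 -m creep '[{"tx":0,"ty":0,"tz":-0.3,"roll":0},{"tx":0,"ty":0,"tz":-1,"roll":0},{"tx":0,"ty":0,"tz":-2.2,"roll":0},{"tx":0,"ty":0,"tz":-3.7,"roll":0},{"tx":0,"ty":0,"tz":-5.4,"roll":0},{"tx":0,"ty":0,"tz":-7,"roll":0},{"tx":0,"ty":0,"tz":-8.3,"roll":0},{"tx":0,"ty":0,"tz":-9,"roll":0},{"tx":0,"ty":0,"tz":-9.2,"roll":0},{"tx":0,"ty":0,"tz":-9.2,"roll":0}]'
python3 - <<'E'
from h import *
a=snap('scene','s1.png'); b=snap('top','t1.png')
f=lambda im,x,y:cv2.resize(im[y-60:y+60,x-60:x+60],(400,400),interpolation=cv2.INTER_CUBIC)
cv2.imwrite('pics/c2.png',np.hstack([f(a,214,200),f(b,432,240)])[:,:,::-1])
E
python3 go.py .4556 .2226 .1157 -.73
```

```text
time_s: 4.85
position: [0.47, -0.2047, 0.1161]
orientation: [[0.667, 0.745, 0.0], [0.745, -0.667, -0.0], [0.0, 0.0, -1.0]]
wrist_force: [0.4, 0.2, -0.3]
finger_gap: 0.0409
grip_force: 60.6
t 4.95 pos [ 0.4696 -0.2045  0.1153] yaw -0.73 gap 0.040817793709711093 | tx ty tz [ 3.089e+01 -2.953e+01 -1.000e-02] roll -0.0 tilt [-1.1e-03  8.0e-04 -1.0e+00]
```

View pics/c2.png

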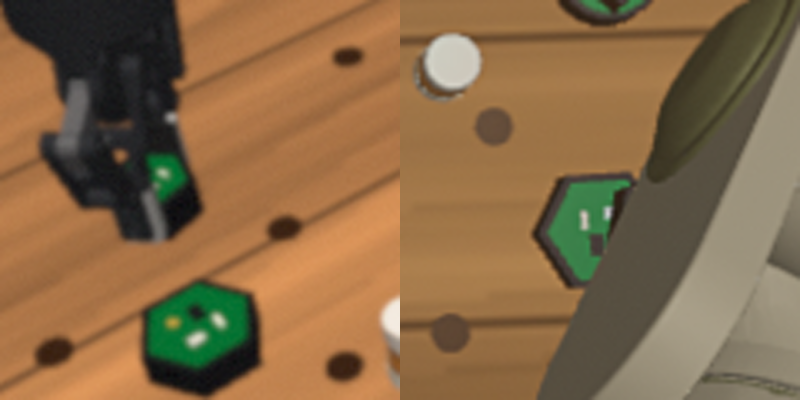

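The small hex is held level and the large hex hasn't moved. Carrying it to its rest.

```bash
python3 -m creep '[{"tx":0.4,"ty":-0.4,"tz":0,"roll":0},{"tx":1.3,"ty":-1.25,"tz":0,"roll":0},{"tx":2.8,"ty":-2.7,"tz":0,"roll":0},{"tx":4.8,"ty":-4.6,"tz":0,"roll":0},{"tx":7,"ty":-6.7,"tz":0,"roll":0},{"tx":9.3,"ty":-8.9,"tz":0,"roll":0},{"tx":11.6,"ty":-11.1,"tz":0,"roll":0},{"tx":13.9,"ty":-13.3,"tz":0,"roll":0},{"tx":16.2,"ty":-15.5,"tz":0,"roll":0},{"tx":18.5,"ty":-17.7,"tz":0,"roll":0},{"tx":20.8,"ty":-19.9,"tz":0,"roll":0},{"tx":23.1,"ty":-22.1,"tz":0,"roll":0},{"tx":25.3,"ty":-24.2,"tz":0,"roll":0},{"tx":27.3,"ty":-26.1,"tz":0,"roll":0},{"tx":28.9,"ty":-27.7,"tz":0,"roll":0},{"tx":30,"ty":-28.7,"tz":0,"roll":0},{"tx":30.6,"ty":-29.3,"tz":0,"roll":0},{"tx":30.9,"ty":-29.55,"tz":0,"roll":0},{"tx":30.9,"ty":-29.55,"tz":0,"roll":0}]' && python3 go.py .4556 .2226 .0105 -.73
```

```text
time_s: 6.53
position: [0.4554, 0.223, 0.1158]
orientation: [[0.666, 0.746, -0.0], [0.746, -0.666, -0.0], [-0.0, -0.0, -1.0]]
wrist_force: [-0.8, -0.6, -0.2]
finger_gap: 0.0407
grip_force: 60.6
t 6.5333 pos [0.4554 0.223  0.1158] yaw -0.729 gap 0.0406954358158987 | tx ty tz [-0.02  0.05 10.53] roll 0.001 tilt [-5.e-04 -1.e-04 -1.e+00]
```

```bash
python3 -m creep '[{"tx":0,"ty":0,"tz":0.5,"roll":0},{"tx":0,"ty":0,"tz":1.6,"roll":0},{"tx":0,"ty":0,"tz":3.2,"roll":0},{"tx":0,"ty":0,"tz":5,"roll":0},{"tx":0,"ty":0,"tz":6.8,"roll":0},{"tx":0,"ty":0,"tz":8.2,"roll":0},{"tx":0,"ty":0,"tz":9.2,"roll":0},{"tx":0,"ty":0,"tz":9.8,"roll":0},{"tx":0,"ty":0,"tz":10.1,"roll":0},{"tx":0,"ty":0,"tz":10.3,"roll":0},{"tx":0,"ty":0,"tz":10.4,"roll":0},{"tx":0,"ty":0,"tz":10.45,"roll":0},{"tx":0,"ty":0,"tz":10.5,"roll":0},{"tx":0,"ty":0,"tz":10.55,"roll":0},{"tx":0,"ty":0,"tz":10.55,"roll":0},{"tx":0,"ty":0,"tz":10.55,"roll":0}]' && python3 go.py .4556 .2226 .0105 -.73
```

```text
time_s: 7.87
position: [0.4559, 0.2226, 0.0106]
orientation: [[0.667, 0.745, 0.0], [0.745, -0.667, 0.0], [0.0, 0.0, -1.0]]
wrist_force: [0.1, 0.1, -0.1]
finger_gap: 0.0405
grip_force: 60.6
t 7.8667 pos [0.4559 0.2226 0.0106] yaw -0.73 gap 0.040509407515418996 | tx ty tz [-0.02 -0.02  0.01] roll 0.0 tilt [ 2.e-04  1.e-04 -1.e+00]
```

```bash
python3 -m creep '[{"tx":0,"ty":0,"tz":0.03,"roll":0},{"tx":0,"ty":0,"tz":0.05,"roll":0},{"tx":0,"ty":0,"tz":0.05,"roll":0},{"tx":0,"ty":0,"tz":0.05,"roll":0}]'; python3 -m creep '[{"tx":0,"ty":0,"tz":0.03,"roll":0},{"tx":0,"ty":0,"tz":0.05,"roll":0},{"tx":0,"ty":0,"tz":0.05,"roll":0},{"tx":0,"ty":0,"tz":0.05,"roll":0}]'
```

```text
time_s: 8.2
position: [0.4559, 0.2227, 0.0106]
orientation: [[0.667, 0.745, 0.0], [0.745, -0.667, 0.0], [0.0, 0.0, -1.0]]
wrist_force: [-1.4, -0.6, 7.9]
finger_gap: 0.0407
grip_force: 61.6
time_s: 8.53
position: [0.4559, 0.2226, 0.0106]
orientation: [[0.667, 0.745, 0.0], [0.745, -0.667, -0.0], [0.0, 0.0, -1.0]]
wrist_force: [-4.4, -1.5, 13.0]
finger_gap: 0.0408
grip_force: 62.4
```

```bash
python3 -m creep '[{"tx":0,"ty":0,"tz":-0.04,"roll":0},{"tx":0,"ty":0,"tz":-0.06,"roll":0}]'; python3 -m creep '[{"tx":0,"ty":0,"tz":0,"roll":0},{"tx":0,"ty":0,"tz":0,"roll":0},{"tx":0,"ty":0,"tz":0,"roll":0},{"tx":0,"ty":0,"tz":0,"roll":0},{"tx":0,"ty":0,"tz":0,"roll":0},{"tx":0,"ty":0,"tz":0,"roll":0},{"tx":0,"ty":0,"tz":-0.8,"roll":0},{"tx":0,"ty":0,"tz":-2.2,"roll":0},{"tx":0,"ty":0,"tz":-4.2,"roll":0},{"tx":0,"ty":0,"tz":-6.6,"roll":0},{"tx":0,"ty":0,"tz":-8.4,"roll":0},{"tx":0,"ty":0,"tz":-9.4,"roll":0},{"tx":0,"ty":0,"tz":-9.5,"roll":0}]' 0;  python3 go.py .618 -.2163 .10 -.788
```

```text
time_s: 8.7
position: [0.4559, 0.2226, 0.0106]
orientation: [[0.667, 0.745, 0.0], [0.745, -0.667, 0.0], [0.0, 0.0, -1.0]]
wrist_force: [-1.0, -1.5, 4.1]
finger_gap: 0.0409
grip_force: 61.2
time_s: 9.78
position: [0.4567, 0.2228, 0.1072]
orientation: [[0.667, 0.745, 0.004], [0.745, -0.667, 0.001], [0.003, 0.002, -1.0]]
wrist_force: [-0.1, -0.4, 0.5]
finger_gap: 0.085
grip_force: 0.0
t 9.7833 pos [0.4567 0.2228 0.1072] yaw -0.73 gap 0.08502175716407348 | tx ty tz [-21.98  41.3    0.74] roll 0.058 tilt [ 3.7e-03  8.0e-04 -1.0e+00]
```

```bash
python3 -m creep '[{"tx":-0.4,"ty":0.8,"tz":0,"roll":0},{"tx":-1.5,"ty":2.8,"tz":0,"roll":0.01},{"tx":-3,"ty":5.6,"tz":0,"roll":0.02},{"tx":-4.7,"ty":8.8,"tz":0,"roll":0.03},{"tx":-6.4,"ty":12,"tz":0,"roll":0.04},{"tx":-8.1,"ty":15.2,"tz":0,"roll":0.05},{"tx":-9.8,"ty":18.4,"tz":0,"roll":0.058},{"tx":-11.5,"ty":21.6,"tz":0,"roll":0.058},{"tx":-13.2,"ty":24.8,"tz":0,"roll":0.058},{"tx":-14.9,"ty":28,"tz":0,"roll":0.058},{"tx":-16.6,"ty":31.2,"tz":0,"roll":0.058},{"tx":-18.3,"ty":34.4,"tz":0,"roll":0.058},{"tx":-19.9,"ty":37.4,"tz":0,"roll":0.058},{"tx":-21.1,"ty":39.6,"tz":0.2,"roll":0.058},{"tx":-21.7,"ty":40.8,"tz":0.5,"roll":0.058},{"tx":-21.9,"ty":41.2,"tz":0.7,"roll":0.058},{"tx":-21.9,"ty":41.3,"tz":0.7,"roll":0.058},{"tx":-21.9,"ty":41.3,"tz":0.7,"roll":0.058}]' ; python3 go.py .618 -.2163 .024 -.783
python3 - <<'E'
from h import *
a=snap('scene','s2.png'); b=snap('top','t2.png')
f=lambda im,x,y,w:cv2.resize(im[y-w:y+w,x-w:x+w],(400,400),interpolation=cv2.INTER_CUBIC)
cv2.imwrite('pics/c3.png',np.hstack([f(a,250,280,60),f(b,204,260,30)])[:,:,::-1])
from fit import *
for cam,im in(('top',b),('scene',a)):
    print(cam,*fit(im,cam,['sh'],[.008],[.4556,.2226,.3],18))
E
```

```text
time_s: 11.28
position: [0.617, -0.2155, 0.0971]
orientation: [[0.709, 0.705, -0.002], [0.705, -0.709, 0.001], [-0.0, -0.002, -1.0]]
wrist_force: [-0.0, -0.2, -0.1]
finger_gap: 0.0856
grip_force: 0.0
t 11.2833 pos [ 0.617  -0.2155  0.0971] yaw -0.788 gap 0.08555658714611643 | tx ty tz [0.01 0.14 7.31] roll -0.005 tilt [-0.0017  0.0011 -1.    ]
top [0.45666582 0.22274043 0.34046973] 4.403193747126854 0.5526598830213397
scene [0.45689346 0.2209476  0.28970664] 3.4012006605729947 0.2503275853534066
```

View pics/c3.png

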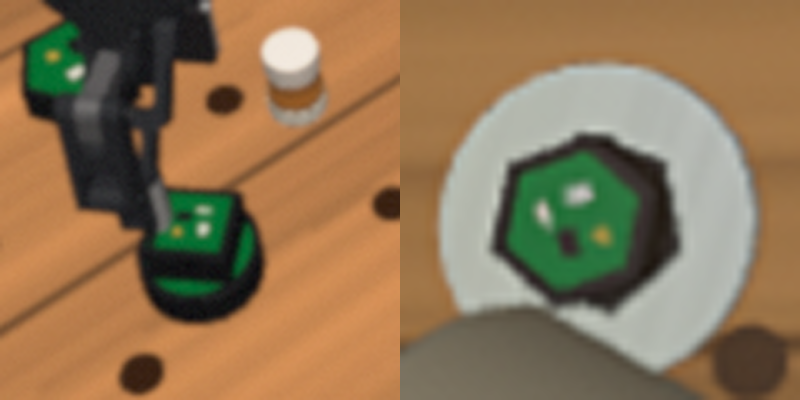

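The small hex sits centred to within about 1.5 mm. Next is the square, with the gripper directly over it.

```bash
python3 -m creep '[{"tx":0,"ty":0.03,"tz":0.6,"roll":0},{"tx":0,"ty":0.06,"tz":1.8,"roll":0},{"tx":0,"ty":0.06,"tz":3.4,"roll":0},{"tx":0,"ty":0.06,"tz":5,"roll":0},{"tx":0,"ty":0.06,"tz":6.2,"roll":0},{"tx":0,"ty":0.06,"tz":6.9,"roll":0},{"tx":0,"ty":0.06,"tz":7.2,"roll":0},{"tx":0,"ty":0.06,"tz":7.3,"roll":0},{"tx":0,"ty":0.06,"tz":7.3,"roll":0},{"tx":0,"ty":0.06,"tz":7.3,"roll":0}]' && python3 -m creep '[{"tx":0,"ty":0,"tz":0,"roll":0},{"tx":0,"ty":0,"tz":0,"roll":0},{"tx":0,"ty":0,"tz":0,"roll":0},{"tx":0,"ty":0,"tz":0,"roll":0},{"tx":0,"ty":0,"tz":0,"roll":0},{"tx":0,"ty":0,"tz":0,"roll":0},{"tx":0,"ty":0,"tz":0,"roll":0},{"tx":0,"ty":0,"tz":0,"roll":0},{"tx":0,"ty":0,"tz":0,"roll":0}]' 255; python3 go.py .6343 .2252 .12 -.788
```

```text
time_s: 12.22
position: [0.6184, -0.2166, 0.0258]
orientation: [[0.709, 0.705, 0.001], [0.705, -0.709, -0.001], [0.0, 0.001, -1.0]]
wrist_force: [0.9, -0.2, -1.1]
finger_gap: 0.0852
grip_force: 0.0
time_s: 12.97
position: [0.6183, -0.2166, 0.0256]
orientation: [[0.709, 0.705, 0.001], [0.705, -0.709, -0.001], [0.0, 0.001, -1.0]]
wrist_force: [0.0, -0.8, 5.6]
finger_gap: 0.0385
grip_force: 62.6
t 12.9667 pos [ 0.6183 -0.2166  0.0256] yaw -0.788 gap 0.038491193924543886 | tx ty tz [ 32.3  -30.19  -9.46] roll -0.0 tilt [ 9.e-04 -5.e-04 -1.e+00]
```

```bash
python3 -m creep '[{"tx":0,"ty":0,"tz":-0.3,"roll":0},{"tx":0,"ty":0,"tz":-1,"roll":0},{"tx":0,"ty":0,"tz":-2.2,"roll":0},{"tx":0,"ty":0,"tz":-3.7,"roll":0},{"tx":0,"ty":0,"tz":-5.4,"roll":0},{"tx":0,"ty":0,"tz":-7,"roll":0},{"tx":0,"ty":0,"tz":-8.3,"roll":0},{"tx":0,"ty":0,"tz":-9,"roll":0},{"tx":0,"ty":0,"tz":-9.2,"roll":0},{"tx":0,"ty":0,"tz":-9.2,"roll":0}]' && python3 -m creep '[{"tx":0.4,"ty":-0.4,"tz":0,"roll":0},{"tx":1.3,"ty":-1.2,"tz":0,"roll":0},{"tx":2.8,"ty":-2.6,"tz":0,"roll":0},{"tx":4.8,"ty":-4.5,"tz":0,"roll":0},{"tx":7,"ty":-6.5,"tz":0,"roll":0},{"tx":9.3,"ty":-8.7,"tz":0,"roll":0},{"tx":11.6,"ty":-10.8,"tz":0,"roll":0},{"tx":13.9,"ty":-13,"tz":0,"roll":0},{"tx":16.2,"ty":-15.1,"tz":0,"roll":0},{"tx":18.6,"ty":-17.4,"tz":0,"roll":0},{"tx":21,"ty":-19.6,"tz":0,"roll":0},{"tx":23.4,"ty":-21.9,"tz":0,"roll":0},{"tx":25.8,"ty":-24.1,"tz":0,"roll":0},{"tx":28.1,"ty":-26.3,"tz":0,"roll":0},{"tx":30,"ty":-28,"tz":0,"roll":0},{"tx":31.3,"ty":-29.2,"tz":0,"roll":0},{"tx":32,"ty":-29.9,"tz":0,"roll":0},{"tx":32.3,"ty":-30.2,"tz":0,"roll":0},{"tx":32.3,"ty":-30.2,"tz":0,"roll":0},{"tx":32.3,"ty":-30.2,"tz":0,"roll":0}]'; python3 go.py .6343 .2252 .0118 -.788
```

```text
time_s: 13.8
position: [0.618, -0.2164, 0.1175]
orientation: [[0.709, 0.705, 0.0], [0.705, -0.709, -0.0], [0.0, 0.001, -1.0]]
wrist_force: [-0.3, 0.7, -0.5]
finger_gap: 0.0389
grip_force: 62.0
time_s: 15.47
position: [0.6339, 0.2248, 0.1168]
orientation: [[0.709, 0.705, -0.001], [0.705, -0.709, -0.0], [-0.001, -0.0, -1.0]]
wrist_force: [0.3, -0.9, -0.4]
finger_gap: 0.0391
grip_force: 62.0
t 15.4667 pos [0.6339 0.2248 0.1168] yaw -0.789 gap 0.03906335635872699 | tx ty tz [ 0.07  0.   10.5 ] roll -0.001 tilt [-6.e-04 -3.e-04 -1.e+00]
```

```bash
python3 -m creep '[{"tx":0.03,"ty":0,"tz":0.5,"roll":0},{"tx":0.03,"ty":0,"tz":1.6,"roll":0},{"tx":0.03,"ty":0,"tz":3.2,"roll":0},{"tx":0.03,"ty":0,"tz":5,"roll":0},{"tx":0.03,"ty":0,"tz":6.8,"roll":0},{"tx":0.03,"ty":0,"tz":8.2,"roll":0},{"tx":0.03,"ty":0,"tz":9.2,"roll":0},{"tx":0.03,"ty":0,"tz":9.8,"roll":0},{"tx":0.03,"ty":0,"tz":10.1,"roll":0},{"tx":0.03,"ty":0,"tz":10.3,"roll":0},{"tx":0.03,"ty":0,"tz":10.4,"roll":0},{"tx":0.03,"ty":0,"tz":10.45,"roll":0},{"tx":0.03,"ty":0,"tz":10.5,"roll":0},{"tx":0.03,"ty":0,"tz":10.53,"roll":0},{"tx":0.03,"ty":0,"tz":10.55,"roll":0},{"tx":0.03,"ty":0,"tz":10.55,"roll":0}]' && python3 -m creep '[{"tx":0,"ty":0,"tz":0.03,"roll":0},{"tx":0,"ty":0,"tz":0.05,"roll":0},{"tx":0,"ty":0,"tz":0.05,"roll":0},{"tx":0,"ty":0,"tz":0.05,"roll":0}]'
```

```text
time_s: 16.8
position: [0.6343, 0.2257, 0.0118]
orientation: [[0.709, 0.705, 0.0], [0.705, -0.709, 0.0], [0.0, 0.0, -1.0]]
wrist_force: [-0.9, 0.6, -0.3]
finger_gap: 0.0388
grip_force: 62.0
time_s: 17.13
position: [0.6343, 0.2257, 0.0116]
orientation: [[0.709, 0.705, 0.0], [0.705, -0.709, 0.0], [0.0, 0.0, -1.0]]
wrist_force: [-2.6, -0.3, 5.4]
finger_gap: 0.0386
grip_force: 62.7
```

Contact made gently; release and go to the large hex.

```bash
python3 -m creep '[{"tx":0,"ty":0,"tz":0,"roll":0},{"tx":0,"ty":0,"tz":0,"roll":0},{"tx":0,"ty":0,"tz":0,"roll":0},{"tx":0,"ty":0,"tz":0,"roll":0},{"tx":0,"ty":0,"tz":0,"roll":0},{"tx":0,"ty":0,"tz":0,"roll":0},{"tx":0,"ty":0,"tz":-0.8,"roll":0},{"tx":0,"ty":0,"tz":-2.2,"roll":0},{"tx":0,"ty":0,"tz":-4.2,"roll":0},{"tx":0,"ty":0,"tz":-6.6,"roll":0},{"tx":0,"ty":0,"tz":-8.4,"roll":0},{"tx":0,"ty":0,"tz":-9.4,"roll":0},{"tx":0,"ty":0,"tz":-9.5,"roll":0},{"tx":0,"ty":0,"tz":-9.5,"roll":0}]' 0;  python3 - <<'E'
from fit import *
a=snap('scene','s3.png'); b=snap('top','t3.png')
for cam,im in(('top',b),('scene',a)):
    w=26 if cam=='top' else 30
    for k,x in(('lr',[.617,-.216,0]),('lh',[.47,-.203,.045])):
        p,i,c=fit(im,cam,[k],[0],x,w); print(cam,k,p.round(4),round(i,2),round(c,4))
    p,i,c=fit(im,cam,['ss'],[.008],[.6343,.2252,.783],18); print(cam,'ss',p.round(4),round(c,3))
f=lambda im,x,y,w:cv2.resize(im[y-w:y+w,x-w:x+w],(400,400),interpolation=cv2.INTER_CUBIC)
cv2.imwrite('pics/c4.png',np.hstack([f(a,430,180,40),f(b,204,180,40)])[:,:,::-1])
E
python3 go.py .4696 -.2029 .09 -1.002
```

```text
time_s: 18.3
position: [0.6343, 0.2257, 0.1066]
orientation: [[0.709, 0.705, 0.001], [0.705, -0.709, 0.0], [0.001, 0.0, -1.0]]
wrist_force: [-0.2, -0.8, -0.1]
finger_gap: 0.0852
grip_force: 0.0
top lr [ 0.6182 -0.2169  0.0764] 4.49 0.0488
top lh [ 0.4707 -0.2035  0.0355] 4.45 0.0431
top ss [0.6356 0.2259 0.7192] 0.518
scene lr [ 0.6164 -0.216   0.0725] 3.77 0.0447
scene lh [ 0.4692 -0.2025  0.0678] 3.54 0.0311
scene ss [0.636  0.2238 1.0509] 0.242
t 18.4 pos [0.6336 0.2255 0.1049] yaw -0.788 gap 0.08514866406053574 | tx ty tz [-41.84  18.81   1.54] roll 0.214 tilt [-2.1e-03 -4.0e-04 -1.0e+00]
```

View pics/c4.png

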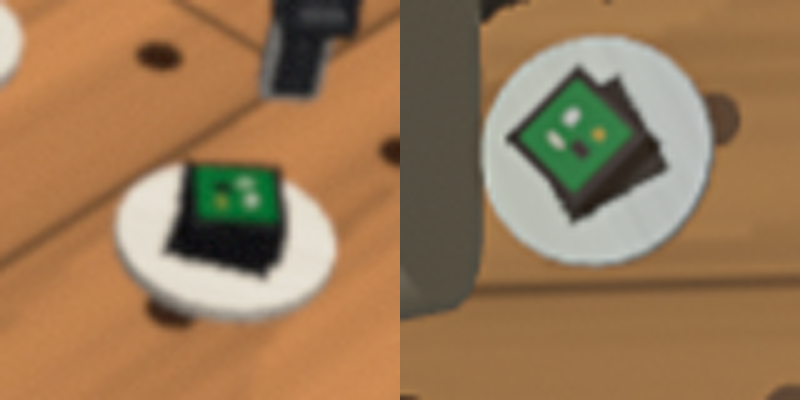

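```bash
python3 -m creep '[{"tx":-0.9,"ty":0.4,"tz":0,"roll":0.01},{"tx":-2.8,"ty":1.3,"tz":0,"roll":0.03},{"tx":-5.6,"ty":2.5,"tz":0,"roll":0.05},{"tx":-8.8,"ty":4,"tz":0,"roll":0.08},{"tx":-12,"ty":5.4,"tz":0,"roll":0.1},{"tx":-15.2,"ty":6.8,"tz":0,"roll":0.12},{"tx":-18.4,"ty":8.3,"tz":0,"roll":0.14},{"tx":-21.6,"ty":9.7,"tz":0,"roll":0.16},{"tx":-24.8,"ty":11.2,"tz":0,"roll":0.18},{"tx":-28,"ty":12.6,"tz":0,"roll":0.2},{"tx":-31.2,"ty":14,"tz":0,"roll":0.209},{"tx":-34.4,"ty":15.5,"tz":0,"roll":0.209},{"tx":-37.4,"ty":16.8,"tz":0,"roll":0.209},{"tx":-39.8,"ty":17.9,"tz":0.2,"roll":0.209},{"tx":-41.2,"ty":18.5,"tz":0.5,"roll":0.209},{"tx":-41.8,"ty":18.8,"tz":0.8,"roll":0.209},{"tx":-41.85,"ty":18.83,"tz":1.2,"roll":0.209},{"tx":-41.85,"ty":18.83,"tz":1.4,"roll":0.209},{"tx":-41.85,"ty":18.83,"tz":1.5,"roll":0.209}]'; python3 go.py .470 -.203 .003 -.997
```

```text
time_s: 19.98
position: [0.4704, -0.2018, 0.0904]
orientation: [[0.839, 0.544, -0.001], [0.544, -0.839, 0.001], [-0.0, -0.001, -1.0]]
wrist_force: [-0.1, -1.0, -0.0]
finger_gap: 0.0856
grip_force: 0.0
t 19.9833 pos [ 0.4704 -0.2018  0.0904] yaw -0.996 gap 0.08556100670023017 | tx ty tz [-0.09  0.09  8.74] roll 0.001 tilt [-0.001  0.001 -1.   ]
```

```bash
python3 -m creep '[{"tx":-0.05,"ty":0.05,"tz":0.6,"roll":0},{"tx":-0.05,"ty":0.07,"tz":1.8,"roll":0},{"tx":-0.05,"ty":0.07,"tz":3.4,"roll":0},{"tx":-0.05,"ty":0.07,"tz":5.2,"roll":0},{"tx":-0.05,"ty":0.07,"tz":6.8,"roll":0},{"tx":-0.05,"ty":0.07,"tz":7.8,"roll":0},{"tx":-0.05,"ty":0.07,"tz":8.4,"roll":0},{"tx":-0.05,"ty":0.07,"tz":8.6,"roll":0},{"tx":-0.05,"ty":0.07,"tz":8.6,"roll":0},{"tx":-0.05,"ty":0.07,"tz":8.6,"roll":0}]' && python3 -m creep '[{"tx":0,"ty":0,"tz":0,"roll":0},{"tx":0,"ty":0,"tz":0,"roll":0},{"tx":0,"ty":0,"tz":0,"roll":0},{"tx":0,"ty":0,"tz":0,"roll":0},{"tx":0,"ty":0,"tz":0,"roll":0},{"tx":0,"ty":0,"tz":0,"roll":0},{"tx":0,"ty":0,"tz":0,"roll":0},{"tx":0,"ty":0,"tz":0,"roll":0}]' 255; python3 go.py .6278 .0237 .10 -.997
```

```text
time_s: 20.82
position: [0.4707, -0.204, 0.0057]
orientation: [[0.84, 0.543, 0.001], [0.543, -0.84, -0.001], [0.0, 0.001, -1.0]]
wrist_force: [0.3, 0.3, -0.4]
finger_gap: 0.0851
grip_force: 0.0
time_s: 21.48
position: [0.4706, -0.204, 0.0061]
orientation: [[0.84, 0.543, 0.001], [0.543, -0.84, -0.001], [0.0, 0.001, -1.0]]
wrist_force: [-1.8, 1.8, 8.5]
finger_gap: 0.0603
grip_force: 65.7
t 21.4833 pos [ 0.4706 -0.204   0.0061] yaw -0.997 gap 0.06026651422237195 | tx ty tz [ 25.57 -10.58  -9.39] roll -0.0 tilt [ 9.e-04 -6.e-04 -1.e+00]
```

```bash
python3 -m creep '[{"tx":0,"ty":0,"tz":-0.3,"roll":0},{"tx":0,"ty":0,"tz":-1,"roll":0},{"tx":0,"ty":0,"tz":-2.2,"roll":0},{"tx":0,"ty":0,"tz":-3.7,"roll":0},{"tx":0,"ty":0,"tz":-5.4,"roll":0},{"tx":0,"ty":0,"tz":-7,"roll":0},{"tx":0,"ty":0,"tz":-8.3,"roll":0},{"tx":0,"ty":0,"tz":-9,"roll":0},{"tx":0,"ty":0,"tz":-9.2,"roll":0},{"tx":0,"ty":0,"tz":-9.2,"roll":0}]' && python3 -m creep '[{"tx":0.5,"ty":-0.2,"tz":0,"roll":0},{"tx":1.5,"ty":-0.6,"tz":0,"roll":0},{"tx":3.2,"ty":-1.3,"tz":0,"roll":0},{"tx":5.4,"ty":-2.2,"tz":0,"roll":0},{"tx":7.8,"ty":-3.2,"tz":0,"roll":0},{"tx":10.3,"ty":-4.3,"tz":0,"roll":0},{"tx":12.8,"ty":-5.3,"tz":0,"roll":0},{"tx":15.3,"ty":-6.3,"tz":0,"roll":0},{"tx":17.8,"ty":-7.4,"tz":0,"roll":0},{"tx":20.2,"ty":-8.4,"tz":0,"roll":0},{"tx":22.4,"ty":-9.3,"tz":0,"roll":0},{"tx":24.1,"ty":-10,"tz":0,"roll":0},{"tx":25.1,"ty":-10.4,"tz":0,"roll":0},{"tx":25.5,"ty":-10.6,"tz":0,"roll":0},{"tx":25.55,"ty":-10.6,"tz":0,"roll":0},{"tx":25.55,"ty":-10.6,"tz":0,"roll":0}]'; python3 go.py .6278 .0237 .0141 -.997
```

```text
time_s: 22.32
position: [0.4703, -0.2039, 0.0973]
orientation: [[0.84, 0.543, 0.0], [0.543, -0.84, -0.0], [0.0, 0.0, -1.0]]
wrist_force: [0.0, -0.7, -2.2]
finger_gap: 0.0599
grip_force: 65.3
time_s: 23.65
position: [0.627, 0.0236, 0.0968]
orientation: [[0.84, 0.543, -0.001], [0.543, -0.84, -0.0], [-0.001, -0.0, -1.0]]
wrist_force: [1.0, -0.1, -1.1]
finger_gap: 0.0602
grip_force: 65.3
t 23.65 pos [0.627  0.0236 0.0968] yaw -0.997 gap 0.06024422522169395 | tx ty tz [0.08 0.04 8.27] roll -0.0 tilt [-8.e-04 -1.e-04 -1.e+00]
```

```bash
python3 -m creep '[{"tx":0.05,"ty":0,"tz":0.5,"roll":0},{"tx":0.05,"ty":0,"tz":1.6,"roll":0},{"tx":0.05,"ty":0,"tz":3.1,"roll":0},{"tx":0.05,"ty":0,"tz":4.7,"roll":0},{"tx":0.05,"ty":0,"tz":6.1,"roll":0},{"tx":0.05,"ty":0,"tz":7.1,"roll":0},{"tx":0.05,"ty":0,"tz":7.7,"roll":0},{"tx":0.05,"ty":0,"tz":8,"roll":0},{"tx":0.05,"ty":0,"tz":8.2,"roll":0},{"tx":0.05,"ty":0,"tz":8.3,"roll":0},{"tx":0.05,"ty":0,"tz":8.34,"roll":0},{"tx":0.05,"ty":0,"tz":8.37,"roll":0},{"tx":0.05,"ty":0,"tz":8.37,"roll":0},{"tx":0.05,"ty":0,"tz":8.37,"roll":0}]' && python3 go.py .6278 .0237 .0141 -.997
```

```text
time_s: 24.82
position: [0.628, 0.0241, 0.0142]
orientation: [[0.84, 0.543, 0.001], [0.543, -0.84, -0.0], [0.001, 0.001, -1.0]]
wrist_force: [-1.6, -1.0, 3.3]
finger_gap: 0.0606
grip_force: 65.9
t 24.8167 pos [0.628  0.0241 0.0142] yaw -0.997 gap 0.06058868420226903 | tx ty tz [-0.04  0.02  0.01] roll 0.0 tilt [ 9.e-04 -2.e-04 -1.e+00]
```

Contact; a further 0.3 mm to seat it, then release.

```bash
python3 -m creep '[{"tx":0,"ty":0,"tz":0.02,"roll":0},{"tx":0,"ty":0,"tz":0.03,"roll":0},{"tx":0,"ty":0,"tz":0.03,"roll":0}]'; python3 -m creep '[{"tx":0,"ty":0,"tz":0,"roll":0},{"tx":0,"ty":0,"tz":0,"roll":0},{"tx":0,"ty":0,"tz":0,"roll":0},{"tx":0,"ty":0,"tz":0,"roll":0},{"tx":0,"ty":0,"tz":0,"roll":0},{"tx":0,"ty":0,"tz":-0.4,"roll":0},{"tx":0,"ty":0,"tz":-1.2,"roll":0},{"tx":0,"ty":0,"tz":-2.4,"roll":0},{"tx":0,"ty":0,"tz":-4.2,"roll":0},{"tx":0,"ty":0,"tz":-6.6,"roll":0},{"tx":0,"ty":0,"tz":-8.4,"roll":0},{"tx":0,"ty":0,"tz":-9.4,"roll":0},{"tx":0,"ty":0,"tz":-9.5,"roll":0},{"tx":0,"ty":0,"tz":-9.5,"roll":0}]' 0; python3 go.py .6173 -.2165 .10 -.3
```

```text
time_s: 25.07
position: [0.628, 0.0241, 0.0141]
orientation: [[0.84, 0.543, 0.001], [0.543, -0.84, -0.0], [0.001, 0.001, -1.0]]
wrist_force: [-3.9, -0.4, 7.8]
finger_gap: 0.0601
grip_force: 66.4
time_s: 26.23
position: [0.6277, 0.0242, 0.1084]
orientation: [[0.84, 0.543, 0.001], [0.543, -0.84, -0.0], [0.0, 0.0, -1.0]]
wrist_force: [-0.2, -0.4, -0.9]
finger_gap: 0.0854
grip_force: 0.0
t 26.2333 pos [0.6277 0.0242 0.1084] yaw -0.997 gap 0.0854336269966729 | tx ty tz [-13.94  19.65   0.85] roll -0.697 tilt [ 6.e-04 -1.e-04 -1.e+00]
```

```bash
python3 -m creep '[{"tx":-0.5,"ty":0.7,"tz":0,"roll":0},{"tx":-1.6,"ty":2.2,"tz":0,"roll":0},{"tx":-3.2,"ty":4.5,"tz":0,"roll":0},{"tx":-5,"ty":7,"tz":0,"roll":0},{"tx":-6.8,"ty":9.6,"tz":0,"roll":0},{"tx":-8.6,"ty":12.1,"tz":0,"roll":0},{"tx":-10.4,"ty":14.7,"tz":0,"roll":0},{"tx":-12,"ty":16.9,"tz":0,"roll":0},{"tx":-13.1,"ty":18.5,"tz":0.2,"roll":0},{"tx":-13.7,"ty":19.3,"tz":0.5,"roll":0},{"tx":-13.94,"ty":19.6,"tz":0.8,"roll":0},{"tx":-13.94,"ty":19.65,"tz":0.8,"roll":0},{"tx":-13.94,"ty":19.65,"tz":0.8,"roll":0}]'; python3 go.py .6173 -.2165 .0045 -.997;  python3 - <<'E'
from fit import *
a=snap('scene','s4.png'); b=snap('top','t4.png')
f=lambda im,x,y,w:cv2.resize(im[y-w:y+w,x-w:x+w],(400,400),interpolation=cv2.INTER_CUBIC)
cv2.imwrite('pics/c5.png',np.hstack([f(a,361,223,40),f(b,307,170,40)])[:,:,::-1])
E
```

```text
time_s: 27.32
position: [0.6172, -0.2155, 0.0994]
orientation: [[0.839, 0.543, -0.001], [0.543, -0.839, 0.001], [-0.0, -0.001, -1.0]]
wrist_force: [0.1, 0.3, 1.2]
finger_gap: 0.0854
grip_force: 0.0
t 27.3167 pos [ 0.6172 -0.2155  0.0994] yaw -0.996 gap 0.08544613864746887 | tx ty tz [-0.04  0.1   9.49] roll 0.001 tilt [-1.2e-03  9.0e-04 -1.0e+00]
```

View pics/c5.png

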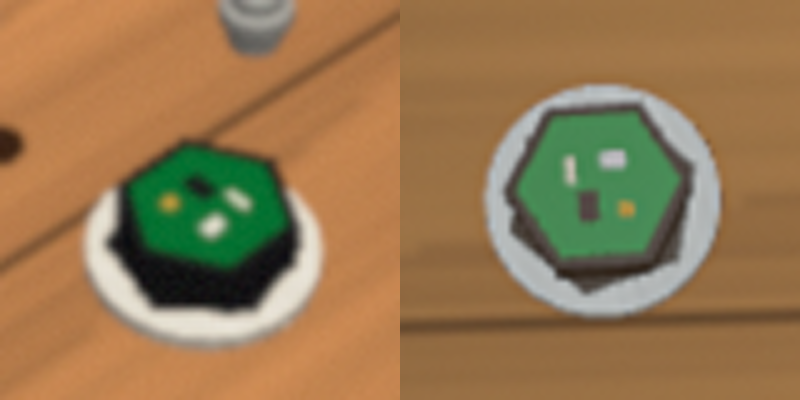

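The large hex is flat and centred on its hexagonal inlay. The round housing is next.

```bash
python3 -m creep '[{"tx":0,"ty":0.02,"tz":0.6,"roll":0},{"tx":0,"ty":0.02,"tz":1.8,"roll":0},{"tx":0,"ty":0.02,"tz":3.4,"roll":0},{"tx":0,"ty":0.02,"tz":5.2,"roll":0},{"tx":0,"ty":0.02,"tz":7,"roll":0},{"tx":0,"ty":0.02,"tz":8.3,"roll":0},{"tx":0,"ty":0.02,"tz":9.1,"roll":0},{"tx":0,"ty":0.02,"tz":9.4,"roll":0},{"tx":0,"ty":0.02,"tz":9.5,"roll":0},{"tx":0,"ty":0.02,"tz":9.5,"roll":0},{"tx":0,"ty":0.02,"tz":9.5,"roll":0}]' && python3 -m creep '[{"tx":0,"ty":0,"tz":0,"roll":0},{"tx":0,"ty":0,"tz":0,"roll":0},{"tx":0,"ty":0,"tz":0,"roll":0},{"tx":0,"ty":0,"tz":0,"roll":0},{"tx":0,"ty":0,"tz":0,"roll":0},{"tx":0,"ty":0,"tz":0,"roll":0},{"tx":0,"ty":0,"tz":0,"roll":0},{"tx":0,"ty":0,"tz":0,"roll":0}]' 255; python3 go.py .4468 .0085 .10 -.997
```

```text
time_s: 28.33
position: [0.6179, -0.2169, 0.006]
orientation: [[0.84, 0.543, 0.001], [0.543, -0.84, -0.001], [0.001, 0.001, -1.0]]
wrist_force: [0.3, -0.3, 0.6]
finger_gap: 0.0853
grip_force: 0.0
time_s: 29.0
position: [0.618, -0.217, 0.0064]
orientation: [[0.84, 0.543, 0.002], [0.543, -0.84, -0.001], [0.001, 0.002, -1.0]]
wrist_force: [-0.6, 1.3, 6.7]
finger_gap: 0.0594
grip_force: 64.9
t 29.0 pos [ 0.618  -0.217   0.0064] yaw -0.997 gap 0.059407362484026324 | tx ty tz [ -2.13 -28.21  -9.41] roll 0.0 tilt [ 1.7e-03 -9.0e-04 -1.0e+00]
```

```bash
python3 -m creep '[{"tx":0,"ty":0,"tz":-0.3,"roll":0},{"tx":0,"ty":0,"tz":-1,"roll":0},{"tx":0,"ty":0,"tz":-2.2,"roll":0},{"tx":0,"ty":0,"tz":-3.7,"roll":0},{"tx":0,"ty":0,"tz":-5.4,"roll":0},{"tx":0,"ty":0,"tz":-7,"roll":0},{"tx":0,"ty":0,"tz":-8.3,"roll":0},{"tx":0,"ty":0,"tz":-9,"roll":0},{"tx":0,"ty":0,"tz":-9.2,"roll":0},{"tx":0,"ty":0,"tz":-9.2,"roll":0}]' && python3 -m creep '[{"tx":0,"ty":-0.5,"tz":0,"roll":0},{"tx":-0.1,"ty":-1.6,"tz":0,"roll":0},{"tx":-0.2,"ty":-3.3,"tz":0,"roll":0},{"tx":-0.4,"ty":-5.6,"tz":0,"roll":0},{"tx":-0.6,"ty":-8.1,"tz":0,"roll":0},{"tx":-0.8,"ty":-10.7,"tz":0,"roll":0},{"tx":-1,"ty":-13.3,"tz":0,"roll":0},{"tx":-1.2,"ty":-15.9,"tz":0,"roll":0},{"tx":-1.4,"ty":-18.5,"tz":0,"roll":0},{"tx":-1.6,"ty":-21.1,"tz":0,"roll":0},{"tx":-1.8,"ty":-23.6,"tz":0,"roll":0},{"tx":-1.9,"ty":-25.7,"tz":0,"roll":0},{"tx":-2,"ty":-27.2,"tz":0,"roll":0},{"tx":-2.1,"ty":-28,"tz":0,"roll":0},{"tx":-2.13,"ty":-28.2,"tz":0,"roll":0},{"tx":-2.13,"ty":-28.2,"tz":0,"roll":0},{"tx":-2.13,"ty":-28.2,"tz":0,"roll":0}]'; python3 go.py .4468 .0085 .0144 -.997
```

```text
time_s: 29.83
position: [0.6174, -0.2167, 0.0973]
orientation: [[0.84, 0.543, 0.0], [0.543, -0.84, -0.0], [0.0, 0.0, -1.0]]
wrist_force: [-0.4, 0.1, -1.4]
finger_gap: 0.0592
grip_force: 64.7
time_s: 31.25
position: [0.4469, 0.0081, 0.097]
orientation: [[0.84, 0.543, 0.0], [0.543, -0.84, -0.0], [0.0, 0.0, -1.0]]
wrist_force: [-0.0, -0.9, -1.3]
finger_gap: 0.0593
grip_force: 64.7
t 31.25 pos [0.4469 0.0081 0.097 ] yaw -0.997 gap 0.05927564599680113 | tx ty tz [ 0.02 -0.04  8.26] roll -0.0 tilt [ 2.e-04 -1.e-04 -1.e+00]
```

```bash
python3 -m creep '[{"tx":0.02,"ty":-0.03,"tz":0.5,"roll":0},{"tx":0.02,"ty":-0.03,"tz":1.6,"roll":0},{"tx":0.02,"ty":-0.03,"tz":3.1,"roll":0},{"tx":0.02,"ty":-0.03,"tz":4.7,"roll":0},{"tx":0.02,"ty":-0.03,"tz":6.1,"roll":0},{"tx":0.02,"ty":-0.03,"tz":7.1,"roll":0},{"tx":0.02,"ty":-0.03,"tz":7.7,"roll":0},{"tx":0.02,"ty":-0.03,"tz":8,"roll":0},{"tx":0.02,"ty":-0.03,"tz":8.2,"roll":0},{"tx":0.02,"ty":-0.03,"tz":8.3,"roll":0},{"tx":0.02,"ty":-0.03,"tz":8.34,"roll":0},{"tx":0.02,"ty":-0.03,"tz":8.37,"roll":0},{"tx":0.02,"ty":-0.03,"tz":8.37,"roll":0},{"tx":0.02,"ty":-0.03,"tz":8.37,"roll":0}]' && python3 -m creep '[{"tx":0,"ty":0,"tz":0.02,"roll":0},{"tx":0,"ty":0,"tz":0.03,"roll":0},{"tx":0,"ty":0,"tz":0.03,"roll":0}]'
```

```text
time_s: 32.42
position: [0.4467, 0.0087, 0.0143]
orientation: [[0.84, 0.543, 0.001], [0.543, -0.84, -0.0], [0.0, 0.001, -1.0]]
wrist_force: [-3.6, -1.3, 8.1]
finger_gap: 0.0597
grip_force: 65.5
time_s: 32.67
position: [0.4467, 0.0087, 0.0143]
orientation: [[0.84, 0.543, 0.001], [0.543, -0.84, -0.001], [0.0, 0.001, -1.0]]
wrist_force: [-5.5, 0.5, 12.3]
finger_gap: 0.0596
grip_force: 65.8
```

Seated. I'll release it, move up and away toward the right, and check the result.

```bash
python3 -m creep '[{"tx":0,"ty":0,"tz":-0.03,"roll":0},{"tx":0,"ty":0,"tz":-0.03,"roll":0}]'; python3 -m creep '[{"tx":0,"ty":0,"tz":0,"roll":0},{"tx":0,"ty":0,"tz":0,"roll":0},{"tx":0,"ty":0,"tz":0,"roll":0},{"tx":0,"ty":0,"tz":0,"roll":0},{"tx":0,"ty":0,"tz":0,"roll":0},{"tx":0,"ty":0,"tz":-0.4,"roll":0},{"tx":0,"ty":0,"tz":-1.2,"roll":0},{"tx":0,"ty":0,"tz":-2.4,"roll":0},{"tx":0,"ty":0,"tz":-4.2,"roll":0},{"tx":0,"ty":0,"tz":-6.6,"roll":0},{"tx":0,"ty":0,"tz":-8.8,"roll":0},{"tx":0,"ty":0,"tz":-10.4,"roll":0},{"tx":0,"ty":0,"tz":-11,"roll":0},{"tx":0,"ty":0,"tz":-11,"roll":0}]' 0; python3 -m creep '[{"tx":-0.7,"ty":0.7,"tz":0,"roll":0},{"tx":-2,"ty":2,"tz":0,"roll":0},{"tx":-4,"ty":4,"tz":0,"roll":0},{"tx":-6,"ty":6,"tz":0,"roll":0},{"tx":-8,"ty":8.5,"tz":0,"roll":0},{"tx":-10,"ty":11,"tz":0,"roll":0},{"tx":-12,"ty":13.5,"tz":0,"roll":0},{"tx":-14,"ty":16,"tz":0,"roll":0},{"tx":-16,"ty":18.5,"tz":0,"roll":0},{"tx":-17.5,"ty":20.5,"tz":0,"roll":0},{"tx":-18.5,"ty":21.5,"tz":0,"roll":0},{"tx":-18.7,"ty":22,"tz":0,"roll":0},{"tx":-18.7,"ty":22,"tz":0,"roll":0}]'
python3 - <<'E'
from h import *
a=snap('scene','s5.png'); b=snap('top','t5.png')
cv2.imwrite('pics/c6.png',np.vstack([cv2.resize(b[130:310,160:460],(800,480))])[:,:,::-1])
E
```

```text
time_s: 32.83
position: [0.4467, 0.0087, 0.0143]
orientation: [[0.84, 0.543, 0.001], [0.543, -0.84, -0.0], [0.0, 0.001, -1.0]]
wrist_force: [-3.9, -0.9, 8.2]
finger_gap: 0.0592
grip_force: 65.2
time_s: 34.0
position: [0.4471, 0.0088, 0.1248]
orientation: [[0.84, 0.543, 0.003], [0.543, -0.84, -0.001], [0.002, 0.002, -1.0]]
wrist_force: [0.1, -0.1, 0.3]
finger_gap: 0.0856
grip_force: 0.0
time_s: 35.08
position: [0.4084, -0.2776, 0.1226]
orientation: [[0.84, 0.542, -0.001], [0.542, -0.84, 0.001], [-0.0, -0.001, -1.0]]
wrist_force: [-0.0, 0.4, -0.6]
finger_gap: 0.0854
grip_force: 0.0
```

View pics/c6.png

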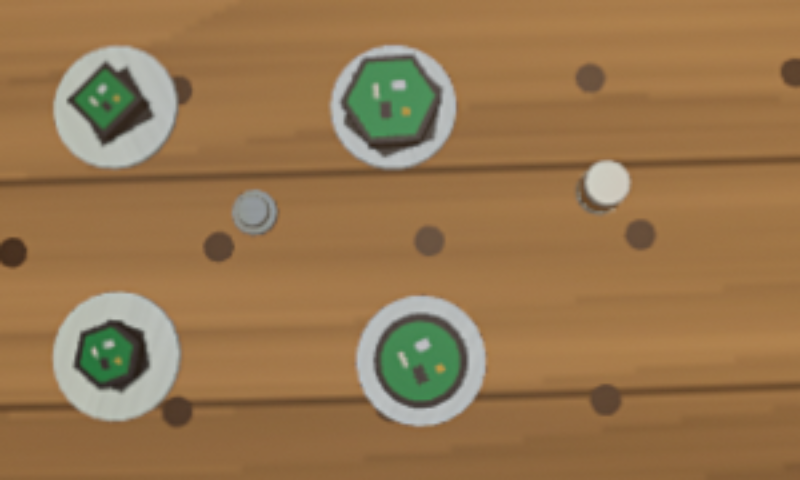

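View pics/s5.png

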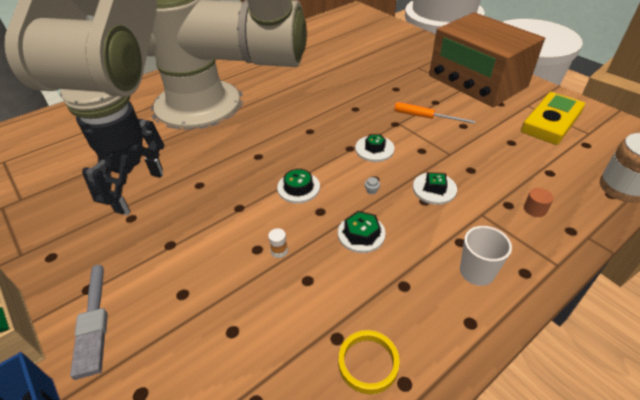

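Both views show all four housings upright on their matching rests, and the jar and gland where they were. One numeric check of the centring before I hand in.

Run:
```python
from h import *
for cam in('top','scene'):
    im=cv2.imread(f'pics/{cam[0]}5.png').astype(int); g=((im[...,1]-im[...,2])>20).astype(np.uint8)
    for n,c in dict(ss=(.6343,.2252),lh=(.6278,.0237),sh=(.4556,.2226),lr=(.4468,.0085)).items():
        u,v=proj(cam,[*c,.03]).round().astype(int); w=19
        cs=cv2.findContours(g[v-w:v+w,u-w:u+w].copy(),cv2.RETR_EXTERNAL,cv2.CHAIN_APPROX_NONE)[0]
        h=cv2.convexHull(max(cs,key=cv2.contourArea)); M=cv2.moments(h)
        p=at(cam,np.array([M['m10'],M['m01']])/M['m00']+[u-w,v-w],.03)[:2]; print(cam,n,((p-c)*1000).round(1),'mm')
```

```text
top ss [1.5 1.2] mm
top lh [1.3 0.5] mm
top sh [1.  0.2] mm
top lr [ 0.6 -0.1] mm
scene ss [-0.2  0.2] mm
scene lh [0.4 0.3] mm
scene sh [ 0.9 -0.9] mm
scene lr [ 0.3 -0.3] mm
```

```bash
python3 -c "
from rig import *
print(finish_job())"
```

```text
the job is handed in; nothing more can be done
None
```

I set all four housings board side up and flat on their matching rests, within about 2 mm of centre by the camera images, left the jar and gland where they stood, and handed the job in at about 35 s of the 93 s allowed.

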